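# Set both step selectors and start the twin-fan rig

## Robot

A 7-joint arm with a two-finger parallel gripper is mounted at the origin on the work surface. World frame = base frame: x ahead of the robot, y to its left, z up, the work surface at z = 0. Lengths are in m, angles in degrees, forces in N, time in s.
With the tool pointing down it reaches from about 0.425 to 0.875 m from the base axis. Payload 4.7 kg.
Tool frame: the origin (TCP) lies midway between the tips of the shut fingers; the grasp point (between the pads) lies 19 mm behind it (manip.grip_point_offset is the distance from the TCP to the grasp point, in m); z points along the fingers, y is the line along which they close (so a half turn about z gives the same grasp; the last joint's range is limited). The gripper opens to 85 mm and grips with 20 to 120 N. Pads are 22 mm wide; open, the fingers measure 114 mm over their backs; the gripper's body (76 mm by 85 mm) begins 54 mm behind the grasp point. The pads swing forward as they close: fully open they stand 13 mm farther back than shut.
Start: joints at [-62.905, 18.392, -4.016, 83.108, 1.295, 78.541, -3.26], TCP at [0.288, 0.583, 0.203] pointing down, gripper open.
Joint ranges: [-163.93, 163.93], [-17.29, 119.83], [-79.2, 71.16], [3.27, 140.29], [-89.18, 269.18], [5.43, 117.66], [-154.24, 154.24]. Speed limits (degrees/s): [147.25, 147.25, 180, 180, 180, 180, 180].

## Interface

Orientations are given as a 3x3 rotation matrix whose columns are the frame's x, y, z axes.
In Python, from workcell import manip, grab_frame, get_calibration, workorder gives the robot as it stands. The module is installed in compiled form; this text tells all that it offers.
- The arm moves only by the tool carry_out, never from a script. Its argument "plan" is a list that holds one entry, the list of rows, each a list of 7 numbers: the shift along the tool's x, y, z in cm, then the turn, a rotation vector about the tool's x, y, z in rad, then the gripper command: -1 is fully open, 1 is shut, values between are in proportion. In form: [[[tx, ty, tz, ax, ay, az, hand], ...]]. A call has exactly 5 rows; each row is the pose to reach, as a shift and turn from the pose commanded when the call began, along the tool's axes at that moment; what a row does not reach only later rows make up. A row lasts 1/10 s, in which the tool goes at most 50 mm and 8.59 degrees, less where a joint would pass 70% of its speed; a pose out of reach is approached as far as the arm can. A call with a gripper value outside its range is refused whole. The fingers move at their own pace and stop on an object; "force" is the grip in N (left out, the last holds). Time passes only in rows, so rows that repeat a pose let the fingers close, or fill a call up. It gives the time, the measured TCP pose, the force, the opening and the grip force at its end, in the units of the state.
- manip.get_state(): the state, without advancing time (a new reading comes with each control period).
- grab_frame(name): name is "scene" or "top" or "wrist"; returns the picture (384x512x3 uint8, blue, green, red); there is no depth.
- get_calibration(name): a dict with "K" (3x3 intrinsics, pixels), "k1" (the pictures are not rectified: a ray, as slopes to the right and down, at radius r is drawn at 1 + k1 r^2 times it, then the intrinsics apply), "world_from_camera" (4x4, takes a point from camera to world coordinates). Camera axes: x right, y down, z forward; pixel columns grow to the right and rows downward; lengths in m; the calibration is good to about 2 mm. A picture is of the moment at which its call begins: read the wrist's pose just before it. get_calibration takes no time and is no camera call; for the wrist camera it gives the pose at the moment of the call.
- workorder.close_job(): hands the job in; it is judged then, once.
The state is a dict: "time": time; "joints": joint angles; "dq": joint speeds; "effort": joint torques, N m; "eef_pos": TCP position; "eef_rot": TCP orientation; "contact_force": force on the tool from outside, world axes, zero at the start; "ft_torque": the same for the moment, N m; "finger_gap": finger opening in m; "grip_force": force on a finger pad.
Only numpy, scipy, OpenCV 4.12 (cv2) and the standard library are available. Lean on these libraries where they do the work, as an engineer would, in place of code of your own. Each camera call takes 0.05 s, during which the arm holds its last target. There are 200 camera calls.

## Task

Get the twin-fan rig running for its next test from its drive unit: with a fingertip, turn the blue-capped selector to step 4 and the orange-capped selector to step 2 (the red dot is step 0, each click clockwise is one step more), and only then push the green start button fully in and let it come out again. Push the selectors gently round by the side of their pointers, without pinching them or pressing hard; do not press the red stop button, and leave everything else on the unit and the desk where it is.

Things in the scene. Friction and masses are not known exactly. Their poses are not given: they have to be found in the camera images.
- console: drive unit: flat-topped grey box, white top, wooden cheeks, 250 x 388 mm, top 75 mm above the desk, fixed. Origin: centre of its underside; z up, x away from the operator, y to the operator's left. Two push buttons near its front (-x) edge, behind them two dark square modules with the selectors; 13 mm inside its far edge small lamps and binding posts up to 15 mm high
- blue_module: dark plate 112 x 112 x 4 mm on the unit's top (its underside 75 mm up), blue stripe, BLUE-capped selector at its centre; left or right one. Origin: centre of the underside, on the selector's vertical axis; axes as the console's. Seven dots 44 mm from the axis, 30 degrees apart: red = step 0 towards +y, then white dots 1 to 6 clockwise from above (step 3 towards +x, 6 towards -y)
- orange_module: the same plate with an orange stripe and the ORANGE-capped selector; all else as for the blue module
- blue_selector (a joint): angle of the blue-capped selector, rad: 0 at step 0 (red dot), growing clockwise seen from above, 0.5236 (30 degrees) per step, end stops at steps 0 and 6; step 4 = 2.094. Detents: a click at every step, hardest to turn (about 0.06 N m) a quarter of the way between steps; past half-way it snaps by itself into the next step and stays there
- orange_selector (a joint): angle of the orange-capped selector, rad; scale and detents exactly as the blue one; step 2 = 1.047
- blue_tip (a point): outer end of the blue-capped selector's pointer, 34 mm from the axis, 24 mm above the module's underside. The knob: black skirt 48 mm across; on it an upright black pointer bar 12 mm thick, its sides free from 12 to 36 mm above the module's underside, reaching 34 mm from the axis at the pointing end (white line) and 18 mm at the other; coloured cap on top over the axis
- orange_tip (a point): the same point on the orange-capped selector, an equal knob
- start (a joint): travel of the green start button, m: 0 out, 0.006 fully in; springs back when let go; about 4 N at full travel.
- start_top (a point): centre of the top of the green start button (26 mm across), 70 mm toward the operator and 60 mm to the operator's right of the console's centre.
- stop (a joint): travel of the red stop button, m: 0 out, 0.006 fully in. Leave it alone.
- stop_top (a point): centre of the top of the red stop button, 60 mm to the operator's left of the green one.
- weight_mid (a point): middle of a loose brass balance weight, 24 mm across and 38 mm high, standing on the unit's top between the two modules. Leave it.
- driver_grip (a point): grip of a loose yellow screwdriver, 110 mm long, lying on the unit's top near the operator's left corner. Leave it.
- multimeter: loose yellow hand multimeter, 170 x 84 x 40 mm, lying on the desk. Origin: centre of its underside. Leave it.
- mug: loose white mug, 80 mm across, 92 mm high, on the desk. Origin: centre of its underside. Leave it.
- spare_fan: loose spare fan in a black frame with blue blades, 120 x 120 x 38 mm, lying on the desk. Origin: centre of its underside. Leave it.
- books: two loose manuals in a stack, 244 x 174 mm and 56 mm high, on the desk. Origin: centre of the underside. Leave them.

How it is judged (in metres and radians):
On the way, in this order (a step that is already met when the one before it is completed fails the run):
1. both selectors stand at their steps: blue at 4, orange at 2 (value of joint blue_selector between 1.964 and 2.224 rad and value of joint orange_selector between 0.917 and 1.177 rad), for 0.2 s.
2. the green start button is pushed fully in (value of joint start above 0.0045 m), for 0.05 s.
At the end, for the whole second after the job is handed in: The blue-capped selector rests at step 4 and the orange-capped one at step 2 (each within 0.13 rad of the step), the start button has been pushed in (by 4.5 mm or more of its 6 mm) after both were set and is out again, and nothing else has been disturbed (all of step 1 and value of joint each of start, stop below 0.0015 m); the robot touches nothing.
It fails at once if the start button is pushed while a selector is not at its step (value of joint start above 0.002 m and not (value of joint blue_selector between 1.9 and 2.29 rad and value of joint orange_selector between 0.85 and 1.24 rad)).
It fails at once if the red stop button is pushed (value of joint stop above 0.002 m).
It fails at once if a selector is pinched or pressed hard (over 20 N) (contact force between the fingers and blue_module above 20 N or contact force between the fingers and orange_module above 20 N).
It fails at once if a bystander is moved by more than 15 mm (distance of any of weight_mid, driver_grip, multimeter, mug, spare_fan, books from where it was at the start of the episode above 0.015 m).
It also fails if it takes over 54 s, if anything falls off the work surface, if the arm or the gripper's body presses on something with over 40 N, if the wrist force passes 120 N, or if a joint passes its speed limit or range.

## Working session

There is one attempt and no reset: what is moved stays moved. The work goes in short steps, Python scripts to look and compute and a tool call to move; the robot and the scene stay as the last step left them, time stands still between calls to the robot, and variables do not carry over. Pictures are saved under pics/ and viewed, at most 10 in all, crops included, and the job is handed in when it is done.

Besides the shell and the picture viewer there is one more tool, called as a command line: name --argument value ..., lists and objects as JSON in quotes. carry_out: Moves the arm, as the interface text tells. Its arguments: {"type":"object","properties":{"plan":{"type":"array"},"force":{"type":"number"}},"required":["plan"]}

```bash
mkdir -p pics; python3 - <<'E'
from workcell import manip, grab_frame, get_calibration
import cv2,numpy as np
s=manip.get_state();print(s['time'],s['eef_pos'],s['eef_rot'],s['finger_gap'],s['contact_force'])
for n in('scene','top'):
    cv2.imwrite(f'pics/{n}0.png',grab_frame(n)); c=get_calibration(n);print(n,c)
E
```

```text
0.0 [0.28763848 0.58220323 0.20171263] [[-8.96592663e-01  4.42855467e-01 -7.95005988e-04]
 [ 4.42856174e-01  8.96590905e-01 -1.77689842e-03]
 [-7.41140402e-05 -1.94522740e-03 -9.99998105e-01]] 0.08528324906782077 [ 0.82171277 -0.32924742  0.41042975]
scene {'K': array([[429.98477985,   0.        , 250.45639244],
       [  0.        , 429.98477985, 198.89988244],
       [  0.        ,   0.        ,   1.        ]]), 'k1': -0.029996093076286322, 'world_from_camera': array([[-0.57585128,  0.46744373, -0.67073964,  1.33603888],
       [ 0.81720756,  0.35300565, -0.45558623,  0.54707137],
       [ 0.02381395, -0.81048342, -0.58527731,  0.82998214],
       [ 0.        ,  0.        ,  0.        ,  1.        ]])}
top {'K': array([[355.51500809,   0.        , 251.88263686],
       [  0.        , 355.51500809, 189.51019822],
       [  0.        ,   0.        ,   1.        ]]), 'k1': 0.00943546820277181, 'world_from_camera': array([[-0.01431307, -0.99797021,  0.06205309,  0.45759206],
       [-0.99984814,  0.01366777, -0.01081111, -0.00552117],
       [ 0.00994104, -0.06219841, -0.9980143 ,  1.34306057],
       [ 0.        ,  0.        ,  0.        ,  1.        ]])}
```

View pics/top0.png

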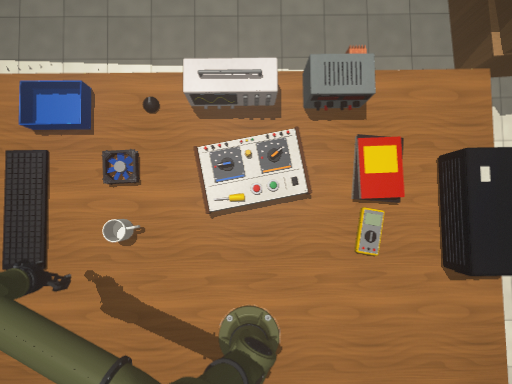

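View pics/scene0.png

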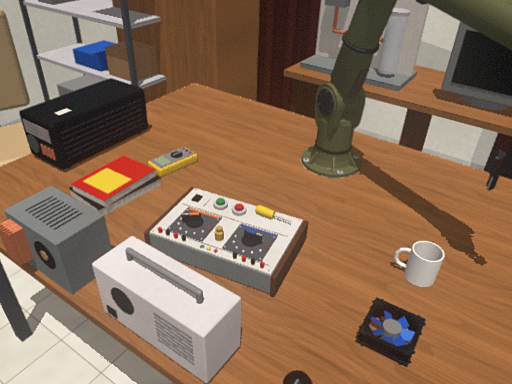

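The top view shows the unit around (255,170), blue module on the left (227,164), orange on the right (275,155), buttons at (257,188) red and (273,185) green. Next, enlarge both views.

```bash
cat > h.py <<'E'
import cv2,numpy as np
from workcell import get_calibration
def ray(c,px):
    K=c['K'];u=np.array([(px[0]-K[0,2])/K[0,0],(px[1]-K[1,2])/K[1,1]]);v=u.copy()
    for _ in range(8): v=u/(1+c['k1']*(v@v))
    T=c['world_from_camera'];return T[:3,3],T[:3,:3]@np.r_[v,1]
def onplane(c,px,z):
    o,d=ray(c,px);return o+d*(z-o[2])/d[2]
def proj(c,P):
    T=c['world_from_camera'];p=T[:3,:3].T@(np.asarray(P)-T[:3,3]);v=p[:2]/p[2];v=v*(1+c['k1']*(v@v))
    return c['K'][:2,:2]@v+c['K'][:2,2]
E
python3 - <<'E'
import cv2,numpy as np
from h import *
a=cv2.imread('pics/top0.png')[125:217,190:315];b=cv2.imread('pics/scene0.png')[185:290,145:310]
cv2.imwrite('pics/a.png',np.vstack([cv2.resize(a,None,fx=6,fy=6,interpolation=2)]))
cv2.imwrite('pics/b.png',cv2.resize(b,None,fx=4.8,fy=4.8,interpolation=2))
im=cv2.imread('pics/top0.png');hsv=cv2.cvtColor(im,cv2.COLOR_BGR2HSV);c=get_calibration('top')
m=((hsv[...,1]<40)&(hsv[...,2]>170)).astype(np.uint8);m[:125]=0;m[217:]=0;m[:,:192]=0;m[:,315:]=0
cs=np.vstack([x for x in cv2.findContours(m,0,2)[0] if cv2.contourArea(x)>100])
P=np.array([onplane(c,p[0],.075)[:2] for p in cs],np.float32);r=cv2.minAreaRect(P);print('rect',r,cv2.boxPoints(r))
for n,lo,hi in(('green',(60,120,60),(90,255,255)),('red',(172,150,80),(180,255,255)),('red',(0,150,80),(4,255,255)),('blue',(100,120,60),(125,255,255)),('orange',(6,190,150),(16,255,255))):
    k=cv2.inRange(hsv,lo,hi)
    N,_,st,ce=cv2.connectedComponentsWithStats(k)
    for i in range(1,N):
        if st[i,4]>7 and 192<ce[i][0]<315 and 125<ce[i][1]<217: print(n,st[i],ce[i],onplane(c,ce[i],.085))
E
```

```text
rect ((0.6097491979598999, -0.02158014476299286), (0.23472073674201965, 0.3579714000225067), 10.358085632324219) [[ 0.46211988  0.13338733]
 [ 0.526483   -0.2187503 ]
 [ 0.7573785  -0.17654762]
 [ 0.6930154   0.17559001]]
green [271 182   5   6  26] [273.  184.5] [ 0.5526101  -0.09438535  0.085     ]
red [254 185   6   7  34] [256.26470588 188.        ] [ 0.54096774 -0.03476908  0.085     ]
blue [224 162   6   3  11] [226.63636364 162.72727273] [0.63255564 0.06934549 0.085     ]
blue [217 175  27   6  32] [230.  177.5] [0.57960312 0.05793816 0.085     ]
```

View pics/a.png

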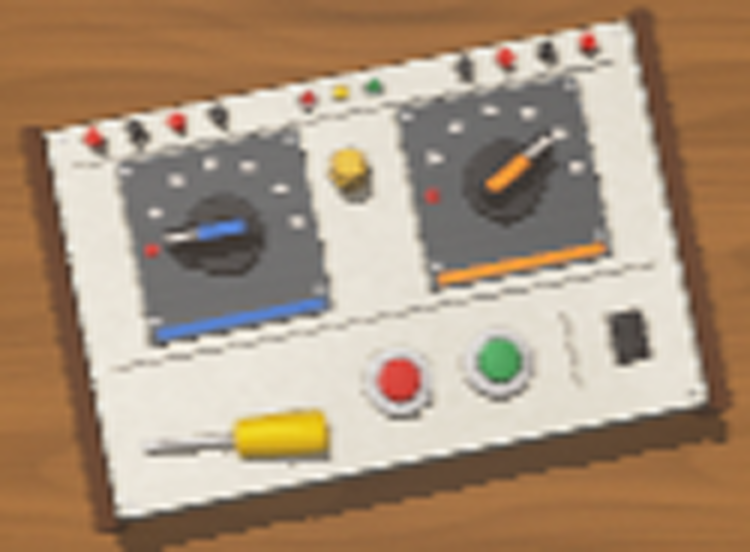

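View pics/b.png

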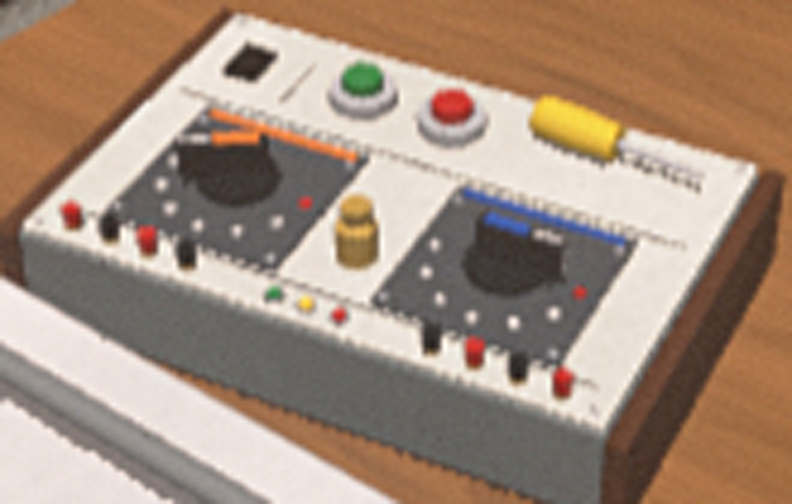

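The crops show the blue pointer at step 0 (towards the red dot) and the orange pointer at step 5. The yaw from the white top is 10.4°, which agrees with the button positions. I'll move above the unit with the fingers shut and look from closer.

carry_out --plan '[[[-3.1, -2.3, -0.7, 0, 0, 0, 1], [-6.2, -4.5, -1.3, 0, 0, 0, 1], [-9.4, -6.8, -2, 0, 0, 0, 1], [-12.5, -9, -2.7, 0, 0, 0, 1], [-15.6, -11.3, -3.3, 0, 0, 0, 1]]]'

```text
time: 0.6
eef_pos: [0.3782, 0.4108, 0.2358]
eef_rot: [[-0.897, 0.443, -0.0], [0.443, 0.897, -0.0], [0.0, -0.0, -1.0]]
contact_force: [0.2, 0.3, -0.1]
finger_gap: 0.0122
grip_force: 0.0
```

carry_out --plan '[[[-3.1, -2.3, -0.7, 0, 0, 0, 1], [-6.2, -4.5, -1.3, 0, 0, 0, 1], [-9.4, -6.8, -2, 0, 0, 0, 1], [-12.5, -9, -2.7, 0, 0, 0, 1], [-15.6, -11.3, -3.3, 0, 0, 0, 1]]]'

```text
time: 1.1
eef_pos: [0.468, 0.2405, 0.2689]
eef_rot: [[-0.897, 0.443, -0.0], [0.443, 0.897, 0.0], [0.0, 0.0, -1.0]]
contact_force: [0.3, 0.1, -0.9]
finger_gap: 0.0
grip_force: 0.0
```

carry_out --plan '[[[-3.1, -2.3, -0.7, 0, 0, -0.13, 1], [-6.2, -4.5, -1.3, 0, 0, -0.26, 1], [-9.4, -6.8, -2, 0, 0, -0.39, 1], [-12.5, -9, -2.7, 0, 0, -0.52, 1], [-15.6, -11.3, -3.3, 0, 0, -0.64, 1]]]'

```text
time: 1.6
eef_pos: [0.5577, 0.0703, 0.3019]
eef_rot: [[-0.983, -0.186, -0.0], [-0.186, 0.983, 0.0], [0.0, 0.0, -1.0]]
contact_force: [0.2, -0.2, -0.3]
finger_gap: -0.0001
grip_force: 0.0
```

```bash
python3 - <<'E'
from workcell import manip, grab_frame, get_calibration
import cv2,numpy as np,pickle
s=manip.get_state();c=get_calibration('wrist');im=grab_frame('wrist')
print(s['time'],s['eef_pos'],s['eef_rot'],s['joints'],s['finger_gap'],c)
cv2.imwrite('pics/w1.png',im);pickle.dump(c,open('w1.pkl','wb'))
E
```

```text
1.6 [0.55771636 0.0702593  0.30187028] [[-9.82620213e-01 -1.85627208e-01 -2.35718094e-04]
 [-1.85627243e-01  9.82620226e-01  1.33256747e-04]
 [ 2.06885289e-04  1.74696473e-04 -9.99999963e-01]] [-28.32190211   5.78377194  20.19688793  87.36287953  -2.00569155
  87.22077149  92.57584276] -9.305753219366801e-05 {'K': array([[339.04675973,   0.        , 256.02886246],
       [  0.        , 339.04675973, 190.72521949],
       [  0.        ,   0.        ,   1.        ]]), 'k1': 0.019402434091228264, 'world_from_camera': array([[-1.85483727e-01,  9.37501115e-01,  2.94427320e-01,
         4.83326430e-01],
       [ 9.82647272e-01,  1.76853470e-01,  5.59212809e-02,
         5.62072043e-02],
       [ 3.55770109e-04,  2.99690690e-01, -9.54036354e-01,
         4.72255243e-01],
       [ 0.00000000e+00,  0.00000000e+00,  0.00000000e+00,
         1.00000000e+00]])}
```

View pics/w1.png

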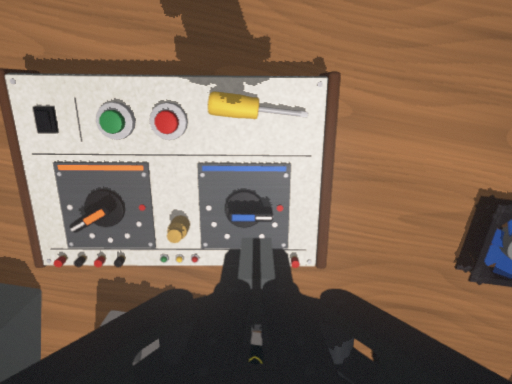

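The wrist view shows both modules clearly: blue centred near (245,209), pointing right to its red dot (280,209); orange near (105,208), red dot (142,208), pointing to about (72,229); green button (113,121), red button (167,121). Next I fit the centres from the dots.

```bash
python3 - <<'E'
import cv2,numpy as np,pickle
from h import *
c=pickle.load(open('w1.pkl','rb'));im=cv2.imread('pics/w1.png');hsv=cv2.cvtColor(im,cv2.COLOR_BGR2HSV)
def blobs(k,x0,x1,y0,y1,lo,hi):
    k=k.copy();N,_,st,ce=cv2.connectedComponentsWithStats(k)
    return [(ce[i],st[i,4]) for i in range(1,N) if x0<ce[i][0]<x1 and y0<ce[i][1]<y1 and lo<=st[i,4]<=hi]
w=cv2.inRange(hsv,(0,0,150),(180,60,255));r=cv2.inRange(hsv,(0,120,90),(6,255,255))|cv2.inRange(hsv,(170,120,90),(180,255,255))
for n,x0,x1 in(('blue',203,287),('orange',60,150)):
    for k,nm in((w,'w'),(r,'r')):
        for ce,a in blobs(k,x0,x1,175,246,3,60): print(n,nm,ce.round(1),a,onplane(c,ce,.079)[:2].round(4))
# white top
b=cv2.inRange(hsv,(100,120,60),(125,255,255));o=cv2.inRange(hsv,(6,150,150),(18,255,255));g=cv2.inRange(hsv,(60,100,50),(90,255,255))
for nm,k,z in(('b',b,.079),('o',o,.079),('g',g,.09),('red',r,.09)):
    for ce,a in blobs(k,50,320,90,235,15,2000): print(nm,ce.round(1),a,[onplane(c,ce,q)[:2].round(4) for q in(z,.115)])
E
```

```text
blue w [285.6 175.1] 23 [0.5788 0.1104]
blue w [208.3 207.6] 27 [0.6371 0.0254]
blue w [263.5 218. ] 46 [0.6379 0.095 ]
blue w [213.5 224. ] 26 [0.6575 0.035 ]
blue w [274.4 224.4] 27 [0.644  0.1101]
blue w [226.5 236. ] 26 [0.6708 0.0536]
blue w [261.5 235.6] 22 [0.6621 0.0971]
blue w [205.  244.2] 12 [0.6871 0.0285]
blue w [283.4 244.6] 13 [0.6692 0.127 ]
blue r [279.6 207.7] 29 [0.6209 0.1119]
orange w [ 69.4 207. ] 25 [ 0.6678 -0.1419]
orange w [ 77.1 226. ] 46 [ 0.6916 -0.1318]
orange w [138.5 223.7] 22 [ 0.6745 -0.0572]
orange w [ 91.5 235.1] 22 [ 0.7008 -0.1137]
orange w [126.9 235.5] 24 [ 0.6932 -0.0701]
orange w [109.9 239.9] 22 [ 0.7033 -0.0907]
orange w [ 70.8 243.8] 6 [ 0.7178 -0.1388]
orange r [141.5 207.2] 29 [ 0.6518 -0.0554]
b [241.6 168.2] 381 [array([0.5802, 0.0571]), array([0.5713, 0.057 ])]
b [242.7 217.1] 153 [array([0.6416, 0.0694]), array([0.6271, 0.0682])]
o [ 99.1 167.1] 412 [array([ 0.6103, -0.1089]), array([ 0.5987, -0.0938])]
o [ 93.6 216.6] 158 [array([ 0.6751, -0.1123]), array([ 0.6575, -0.0969])]
g [111.5 121.2] 427 [array([ 0.5518, -0.0934]), array([ 0.5473, -0.0836])]
red [166.1 121.7] 420 [array([ 0.541 , -0.0343]), array([ 0.5372, -0.0283])]
red [141.5 207.2] 29 [array([ 0.6471, -0.0523]), array([ 0.6364, -0.0452])]
red [279.6 207.7] 29 [array([0.6171, 0.1104]), array([0.6083, 0.1068])]
```

```bash
cat >> h.py <<'E'
CB=np.array([.6290,.0687]);CO=np.array([.6598,-.0987]);YAW=10.45
def rot(yaw):
    a=np.radians(yaw);return np.array([[np.cos(a),np.sin(a),0],[np.sin(a),-np.cos(a),0],[0,0,-1]])
def finger(c,phi,side,z,r=.026,h=.017):   # side -1: finger on ccw side (pushes cw)
    a=np.radians(phi);R=np.array([[np.cos(np.radians(YAW)),-np.sin(np.radians(YAW))],[np.sin(np.radians(YAW)),np.cos(np.radians(YAW))]])
    u=np.array([np.sin(a),np.cos(a)]);t=np.array([np.cos(a),-np.sin(a)])
    return np.r_[c+R@(r*u+side*h*t),z],YAW-phi+180
def rows(start,poses):   # start=(p,yaw); 5 poses per call
    p0,y0=start
    for i in range(0,len(poses),5):
        print([[round(float(x),2) for x in rot(y0).T@(p-p0)*100]+[0,0,round(float(np.radians(y0-y)),3),1] for p,y in poses[i:i+5]])
        p0,y0=poses[i:i+5][-1]
def lerp(a,b,n): return [(a[0]+(b[0]-a[0])*k/n,a[1]+(b[1]-a[1])*k/n) for k in range(1,n+1)]
def now():
    from workcell import manip
    s=manip.get_state();R=s['eef_rot'];return s['eef_pos'],np.degrees(np.arctan2(R[1,0],R[0,0]))%360
E
python3 - <<'E'
from h import *
s=now();a=finger(CB,-18,-1,.15);b=finger(CB,-18,-1,.092)
print(s,a,b)
P=lerp(s,a,5)+lerp(a,b,5)+[finger(CB,f,-1,.092) for f in np.linspace(-18,113,26)[1:]]
rows(s,P)
E
```

```text
(array([0.56058938, 0.06160633, 0.30277025]), np.float64(190.47734127620254)) (array([0.60166685, 0.0834614 , 0.15      ]), 208.45) (array([0.60166685, 0.0834614 , 0.092     ]), 208.45)
[[-0.89, 0.28, 3.06, 0, 0, -0.063, 1], [-1.77, 0.56, 6.11, 0, 0, -0.125, 1], [-2.66, 0.84, 9.17, 0, 0, -0.188, 1], [-3.55, 1.12, 12.22, 0, 0, -0.251, 1], [-4.44, 1.4, 15.28, 0, 0, -0.314, 1]]
[[0.0, 0.0, 1.16, 0, 0, 0.0, 1], [0.0, 0.0, 2.32, 0, 0, 0.0, 1], [0.0, 0.0, 3.48, 0, 0, 0.0, 1], [0.0, 0.0, 4.64, 0, 0, 0.0, 1], [0.0, 0.0, 5.8, 0, 0, 0.0, 1]]
[[-0.24, 0.14, 0.0, 0, 0, 0.091, 1], [-0.5, 0.27, 0.0, 0, 0, 0.183, 1], [-0.77, 0.36, 0.0, 0, 0, 0.274, 1], [-1.04, 0.44, 0.0, 0, 0, 0.366, 1], [-1.32, 0.48, 0.0, 0, 0, 0.457, 1]]
[[-0.24, 0.14, 0.0, 0, 0, 0.091, 1], [-0.5, 0.27, 0.0, 0, 0, 0.183, 1], [-0.77, 0.36, 0.0, 0, 0, 0.274, 1], [-1.04, 0.44, 0.0, 0, 0, 0.366, 1], [-1.32, 0.48, 0.0, 0, 0, 0.457, 1]]
[[-0.24, 0.14, 0.0, 0, 0, 0.091, 1], [-0.5, 0.27, 0.0, 0, 0, 0.183, 1], [-0.77, 0.36, 0.0, 0, 0, 0.274, 1], [-1.04, 0.44, 0.0, 0, 0, 0.366, 1], [-1.32, 0.48, 0.0, 0, 0, 0.457, 1]]
[[-0.24, 0.14, 0.0, 0, 0, 0.091, 1], [-0.5, 0.27, 0.0, 0, 0, 0.183, 1], [-0.77, 0.36, 0.0, 0, 0, 0.274, 1], [-1.04, 0.44, 0.0, 0, 0, 0.366, 1], [-1.32, 0.48, 0.0, 0, 0, 0.457, 1]]
[[-0.24, 0.14, 0.0, 0, 0, 0.091, 1], [-0.5, 0.27, 0.0, 0, 0, 0.183, 1], [-0.77, 0.36, 0.0, 0, 0, 0.274, 1], [-1.04, 0.44, 0.0, 0, 0, 0.366, 1], [-1.32, 0.48, 0.0, 0, 0, 0.457, 1]]
```

carry_out --plan '[[[-1.2, 0.1, 3.9, 0, 0, -0.08, 1], [-2.4, 0.3, 7.8, 0, 0, -0.16, 1], [-3.6, 0.4, 11.7, 0, 0, -0.24, 1], [-4.57, 0.49, 15.1, 0, 0, -0.314, 1], [-4.57, 0.49, 15.1, 0, 0, -0.314, 1]]]'

```text
time: 2.15
eef_pos: [0.5979, 0.0847, 0.1446]
eef_rot: [[-0.88, -0.476, -0.01], [-0.476, 0.88, -0.003], [0.01, 0.003, -1.0]]
contact_force: [-0.5, 0.1, 0.6]
finger_gap: 0.0001
grip_force: 0.0
```

carry_out --plan '[[[0, 0, 0, 0, 0, 0, 1], [0, 0, 0, 0, 0, 0, 1], [0, 0, 0, 0, 0, 0, 1], [0, 0, 0, 0, 0, 0, 1], [0, 0, 0, 0, 0, 0, 1]]]'

```text
time: 2.65
eef_pos: [0.6018, 0.0848, 0.152]
eef_rot: [[-0.88, -0.475, 0.002], [-0.475, 0.88, 0.001], [-0.002, -0.0, -1.0]]
contact_force: [0.5, 0.1, -0.3]
finger_gap: -0.0001
grip_force: 0.0
```

```bash
python3 - <<'E'
from h import *
from workcell import manip
s=now();b=finger(CB,-18,-1,.092);print(s,manip.get_state()['contact_force'])
rows(s,lerp(s,b,5))
E
```

```text
(array([0.60183293, 0.08477442, 0.15200076]), np.float64(208.36070788717072)) [ 0.52626372  0.14710558 -0.26217253]
[[0.02, -0.02, 1.2, 0, 0, -0.0, 1], [0.03, -0.04, 2.4, 0, 0, -0.001, 1], [0.05, -0.06, 3.6, 0, 0, -0.001, 1], [0.06, -0.09, 4.8, 0, 0, -0.001, 1], [0.08, -0.11, 6.0, 0, 0, -0.002, 1]]
```

carry_out --plan '[[[0, -0.05, 1.6, 0, 0, 0, 1], [0, -0.1, 3.2, 0, 0, 0, 1], [0, -0.1, 4.6, 0, 0, 0, 1], [0, -0.1, 5.6, 0, 0, 0, 1], [0, -0.1, 6.0, 0, 0, 0, 1]]]'

```text
time: 3.15
eef_pos: [0.6007, 0.0835, 0.0886]
eef_rot: [[-0.88, -0.475, -0.003], [-0.475, 0.88, -0.001], [0.003, 0.001, -1.0]]
contact_force: [-0.3, 0.4, -0.2]
finger_gap: 0.0002
grip_force: 0.0
```

carry_out --plan '[[[-0.24, 0.14, 0, 0, 0, 0.091, 1], [-0.5, 0.27, 0, 0, 0, 0.183, 1], [-0.77, 0.36, 0, 0, 0, 0.274, 1], [-1.04, 0.44, 0, 0, 0, 0.366, 1], [-1.32, 0.48, 0, 0, 0, 0.457, 1]]]'

```text
time: 3.65
eef_pos: [0.6116, 0.0945, 0.0909]
eef_rot: [[-0.999, -0.035, 0.001], [-0.035, 0.999, 0.0], [-0.001, 0.0, -1.0]]
contact_force: [-0.2, 0.2, 0.4]
finger_gap: 0.0001
grip_force: 0.0
```

carry_out --plan '[[[-0.24, 0.14, 0, 0, 0, 0.091, 1], [-0.5, 0.27, 0, 0, 0, 0.183, 1], [-0.77, 0.36, 0, 0, 0, 0.274, 1], [-1.04, 0.44, 0, 0, 0, 0.366, 1], [-1.32, 0.48, 0, 0, 0, 0.457, 1]]]'

```text
time: 4.15
eef_pos: [0.6247, 0.0998, 0.0909]
eef_rot: [[-0.912, 0.41, 0.001], [0.41, 0.912, 0.0], [-0.0, 0.0, -1.0]]
contact_force: [0.3, 0.2, 0.6]
finger_gap: 0.0006
grip_force: 0.0
```

```bash
python3 - <<'E'
from h import *
from workcell import grab_frame
cv2.imwrite('pics/w2.png',cv2.resize(grab_frame('wrist')[60:384,80:430],None,fx=1.7,fy=1.7,interpolation=2))
print(now(),finger(CB,34.4,-1,.092))
E
```

```text
(array([0.62506924, 0.09987407, 0.09091227]), np.float64(155.6242191252077)) (array([0.62401812, 0.09936237, 0.092     ]), 156.05)
```

View pics/w2.png

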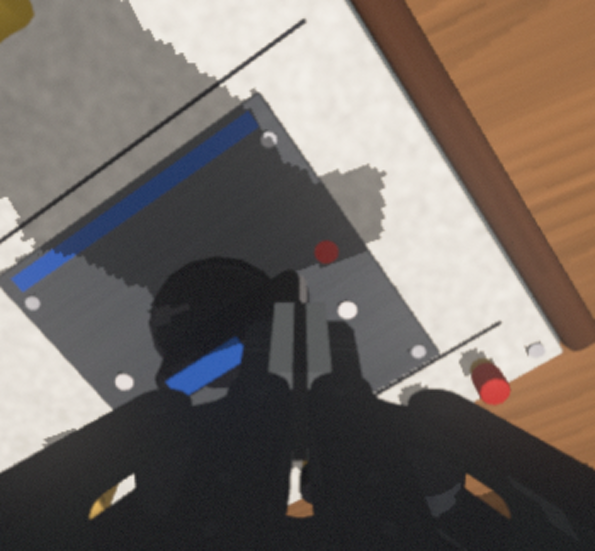

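```bash
python3 - <<'E'
from h import *
c=get_calibration('wrist');f=lambda P:((proj(c,P)-[80,60])*1.7).round()
print('tcp',f(now()[0]))
for th in(0,10,20,30,45,60):
    print(th,[f(finger(CB,th,0,z,r=r)[0]) for r,z in((.034,.111),(.034,.09),(-.018,.111),(0,.115),(.02,.111))])
print([f(finger(CB,t,0,.079,r=.044)[0]) for t in(0,30,180)])
E
```

```text
tcp [298. 289.]
0 [array([301., 308.]), array([301., 279.]), array([160., 398.]), array([205., 375.]), array([262., 333.])]
10 [array([312., 324.]), array([310., 294.]), array([154., 390.]), array([205., 375.]), array([268., 342.])]
20 [array([318., 341.]), array([316., 309.]), array([149., 382.]), array([205., 375.]), array([272., 352.])]
30 [array([322., 359.]), array([319., 325.]), array([147., 372.]), array([205., 375.]), array([274., 363.])]
45 [array([320., 385.]), array([318., 349.]), array([146., 358.]), array([205., 375.]), array([274., 378.])]
60 [array([311., 410.]), array([310., 372.]), array([150., 345.]), array([205., 375.]), array([269., 393.])]
[array([325., 250.]), array([347., 308.]), array([124., 381.])]
```

The crop shows the fingers at (300,300) and the pointer apparently still near step 0, with no force felt. That is not conclusive, so I'll check a zoomed, brightened version together with the scene view.

```bash
python3 - <<'E'
from h import *
from workcell import grab_frame
from workcell import manip
w=grab_frame('wrist');s=grab_frame('scene');c=get_calibration('scene')
print([proj(c,p).round() for p in(now()[0],np.r_[CB,.11],finger(CB,0,0,.111,r=.034)[0])],manip.get_state()['contact_force'])
a=cv2.resize(w[190:310,170:310],(390,334),interpolation=2);b=cv2.resize(s[195:275,205:300],(400,337),interpolation=2)[:334]
o=np.hstack([a,b]);o=(255*(o/255.)**.5).astype(np.uint8);cv2.imwrite('pics/c1.png',o)
E
```

```text
[array([261., 241.]), array([250., 231.]), array([262., 235.])] [-0.05734165  0.06830967  0.47139124]
```

View pics/c1.png

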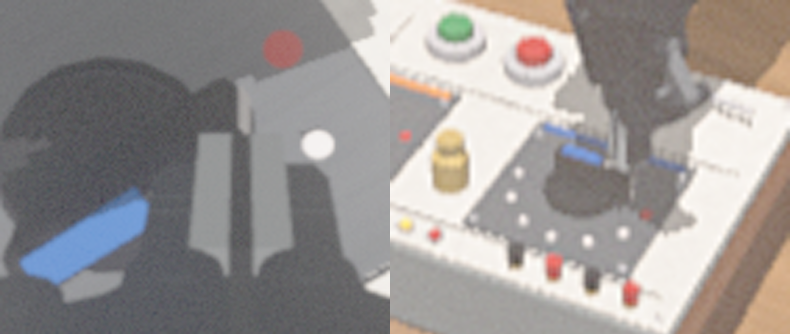

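```bash
python3 - <<'E'
from h import *
cw=get_calibration('wrist');cs=get_calibration('scene')
p=now();print(p)
A=ray(cw,(257.5,237.7));B=ray(cs,(258.4,234))
M=np.c_[A[1],-B[1]];t=np.linalg.lstsq(M,B[0]-A[0],rcond=None)[0]
P,Q=A[0]+t[0]*A[1],B[0]+t[1]*B[1];print(P,Q,rot(p[1]).T@((P+Q)/2-p[0]))
print(A[0]-p[0])
for dz in(0,.01,.02,.03):
  for dx in(-.011,0,.011): print(dz,dx,proj(cw,p[0]+rot(p[1])@[dx,0,-dz]).round(1),proj(cs,p[0]+rot(p[1])@[dx,0,-dz]).round(1))
E
```

```text
(array([0.6244794 , 0.09964065, 0.09078939]), np.float64(156.12240092225676))
[0.62213136 0.10206779 0.1073587 ] [0.62523602 0.09215047 0.1105624 ] [-0.00029711 -0.00263695 -0.01817116]
[-0.06927517  0.03115606  0.17036042]
0 -0.011 [255. 248.] [257.1 242.2]
0 0 [255.  229.8] [260.7 240.8]
0 0.011 [255. 211.] [264.3 239.4]
0.01 -0.011 [255.  256.8] [257.2 239.3]
0.01 0 [255.  237.7] [260.8 237.9]
0.01 0.011 [255. 218.] [264.4 236.5]
0.02 -0.011 [255.  266.5] [257.3 236.3]
0.02 0 [254.9 246.6] [261.  234.9]
0.02 0.011 [254.9 225.8] [264.6 233.5]
0.03 -0.011 [254.9 277.4] [257.5 233.3]
0.03 0 [254.9 256.5] [261.1 231.9]
0.03 0.011 [254.9 234.7] [264.8 230.6]
```

Both views show the fingertips at about the height of the bar's top, so the pads sit roughly 20 mm above the reported TCP and passed over the pointer. I'll lift, go back behind the pointer and measure the tip height against a clear background.

```bash
python3 - <<'E'
from h import *
from workcell import manip
print(manip.grip_point_offset,manip.get_state()['finger_gap'])
s=now();u=(s[0]+[0,0,.02],s[1]);b=finger(CB,-18,-1,.11)
rows(s,lerp(s,u,2)+[u]*3+lerp(u,b,8)+[b]*2)
E
```

```text
0.0187 5.252836229312289e-05
[[0.0, 0.0, -1.0, 0, 0, 0.0, 1], [0.0, 0.0, -2.0, 0, 0, 0.0, 1], [0.0, 0.0, -2.0, 0, 0, 0.0, 1], [0.0, 0.0, -2.0, 0, 0, 0.0, 1], [0.0, 0.0, -2.0, 0, 0, 0.0, 1]]
[[0.18, -0.3, 0.01, 0, 0, -0.114, 1], [0.36, -0.6, 0.02, 0, 0, -0.228, 1], [0.54, -0.9, 0.03, 0, 0, -0.342, 1], [0.72, -1.2, 0.04, 0, 0, -0.457, 1], [0.89, -1.5, 0.05, 0, 0, -0.571, 1]]
[[0.31, -0.16, 0.01, 0, 0, -0.114, 1], [0.63, -0.31, 0.02, 0, 0, -0.228, 1], [0.94, -0.47, 0.03, 0, 0, -0.342, 1], [0.94, -0.47, 0.03, 0, 0, -0.342, 1], [0.94, -0.47, 0.03, 0, 0, -0.342, 1]]
```

carry_out --plan '[[[0, 0, -1, 0, 0, 0, 1], [0, 0, -2, 0, 0, 0, 1], [0, 0, -2, 0, 0, 0, 1], [0, 0, -2, 0, 0, 0, 1], [0, 0, -2, 0, 0, 0, 1]]]'

```text
time: 4.8
eef_pos: [0.6241, 0.0995, 0.1108]
eef_rot: [[-0.914, 0.406, -0.0], [0.406, 0.914, 0.0], [0.0, 0.0, -1.0]]
contact_force: [0.2, -0.7, -0.0]
finger_gap: 0.0002
grip_force: 0.0
```

carry_out --plan '[[[0.18, -0.3, 0, 0, 0, -0.114, 1], [0.36, -0.6, 0, 0, 0, -0.228, 1], [0.54, -0.9, 0, 0, 0, -0.342, 1], [0.72, -1.2, 0, 0, 0, -0.457, 1], [0.89, -1.5, 0, 0, 0, -0.571, 1]]]'

```text
time: 5.3
eef_pos: [0.6095, 0.0893, 0.1103]
eef_rot: [[-0.988, -0.157, -0.001], [-0.157, 0.988, -0.0], [0.001, -0.0, -1.0]]
contact_force: [-0.6, 0.3, 1.0]
finger_gap: -0.0001
grip_force: 0.0
```

carry_out --plan '[[[0.31, -0.16, 0, 0, 0, -0.114, 1], [0.63, -0.31, 0, 0, 0, -0.228, 1], [0.94, -0.47, 0, 0, 0, -0.342, 1], [0.94, -0.47, 0, 0, 0, -0.342, 1], [0.94, -0.47, 0, 0, 0, -0.342, 1]]]'

```text
time: 5.8
eef_pos: [0.6013, 0.0834, 0.1106]
eef_rot: [[-0.882, -0.472, -0.0], [-0.472, 0.882, 0.0], [0.0, 0.0, -1.0]]
contact_force: [-0.1, 0.6, -0.4]
finger_gap: -0.0001
grip_force: 0.0
```

```bash
python3 - <<'E'
from h import *
from workcell import grab_frame
p=now();print(p)
w=grab_frame('wrist');s=grab_frame('scene');c=get_calibration('scene')
print([(dz,proj(c,p[0]+[0,0,dz]).round(1)) for dz in(0,.01,.02,.03)])
a=cv2.resize(w[190:310,170:310],(390,334),interpolation=2);b=cv2.resize(s[195:275,205:300],(400,337),interpolation=2)[:334]
o=np.hstack([a,b]);o=(255*(o/255.)**.5).astype(np.uint8);cv2.imwrite('pics/c2.png',o)
E
```

```text
(array([0.60132706, 0.08335541, 0.11058162]), np.float64(208.15636157004337))
[(0, array([260.8, 227.9])), (0.01, array([260.9, 225. ])), (0.02, array([261.1, 222. ])), (0.03, array([261.2, 218.9]))]
```

View pics/c2.png

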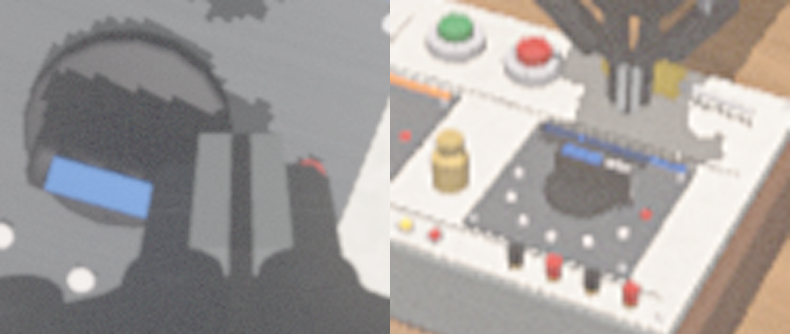

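The scene crop shows the shut tip at row 221, about 22 mm above the reported TCP. I'll lower the TCP to about 0.074 and repeat the sweep, watching the force.

```bash
python3 - <<'E'
from h import *
s=now();b=finger(CB,-18,-1,.074,h=.014)
rows(s,lerp(s,b,5)+[finger(CB,f,-1,.074,h=.014) for f in np.linspace(-18,87,21)[1:]])
E
```

```text
[[-0.06, -0.0, 0.73, 0, 0, -0.001, 1], [-0.13, -0.0, 1.47, 0, 0, -0.002, 1], [-0.19, -0.01, 2.2, 0, 0, -0.002, 1], [-0.25, -0.01, 2.94, 0, 0, -0.003, 1], [-0.31, -0.01, 3.67, 0, 0, -0.004, 1]]
[[-0.24, 0.12, 0.0, 0, 0, 0.092, 1], [-0.5, 0.21, 0.0, 0, 0, 0.183, 1], [-0.76, 0.28, 0.0, 0, 0, 0.275, 1], [-1.02, 0.33, 0.0, 0, 0, 0.367, 1], [-1.29, 0.35, 0.0, 0, 0, 0.458, 1]]
[[-0.24, 0.12, 0.0, 0, 0, 0.092, 1], [-0.5, 0.21, 0.0, 0, 0, 0.183, 1], [-0.76, 0.28, 0.0, 0, 0, 0.275, 1], [-1.02, 0.33, 0.0, 0, 0, 0.367, 1], [-1.29, 0.35, 0.0, 0, 0, 0.458, 1]]
[[-0.24, 0.12, 0.0, 0, 0, 0.092, 1], [-0.5, 0.21, 0.0, 0, 0, 0.183, 1], [-0.76, 0.28, 0.0, 0, 0, 0.275, 1], [-1.02, 0.33, 0.0, 0, 0, 0.367, 1], [-1.29, 0.35, 0.0, 0, 0, 0.458, 1]]
[[-0.24, 0.12, 0.0, 0, 0, 0.092, 1], [-0.5, 0.21, 0.0, 0, 0, 0.183, 1], [-0.76, 0.28, 0.0, 0, 0, 0.275, 1], [-1.02, 0.33, 0.0, 0, 0, 0.367, 1], [-1.29, 0.35, 0.0, 0, 0, 0.458, 1]]
```

carry_out --plan '[[[0, 0, 1, 0, 0, 0, 1], [0, 0, 1.8, 0, 0, 0, 1], [0, 0, 2.3, 0, 0, 0, 1], [0, 0, 2.6, 0, 0, 0, 1], [0, 0, 2.8, 0, 0, 0, 1]]]'

```text
time: 6.4
eef_pos: [0.6013, 0.0834, 0.0823]
eef_rot: [[-0.88, -0.474, -0.001], [-0.474, 0.88, -0.0], [0.001, 0.0, -1.0]]
contact_force: [-1.4, 0.2, 0.0]
finger_gap: -0.0002
grip_force: 0.0
```

carry_out --plan '[[[0, 0, 0.2, 0, 0, 0, 1], [0, 0, 0.4, 0, 0, 0, 1], [0, 0, 0.6, 0, 0, 0, 1], [0, 0, 0.8, 0, 0, 0, 1], [0, 0, 0.9, 0, 0, 0, 1]]]'

```text
time: 6.9
eef_pos: [0.6014, 0.0834, 0.0737]
eef_rot: [[-0.88, -0.474, -0.0], [-0.474, 0.88, 0.0], [0.0, 0.0, -1.0]]
contact_force: [0.5, -0.1, 0.2]
finger_gap: -0.0002
grip_force: 0.0
```

carry_out --plan '[[[-0.3, 0.12, 0, 0, 0, 0.092, 1], [-0.62, 0.21, 0, 0, 0, 0.183, 1], [-0.95, 0.28, 0, 0, 0, 0.275, 1], [-1.27, 0.33, 0, 0, 0, 0.367, 1], [-1.6, 0.35, 0, 0, 0, 0.458, 1]]]'

```text
time: 7.4
eef_pos: [0.6128, 0.0937, 0.0737]
eef_rot: [[-0.999, -0.032, -0.002], [-0.032, 0.999, -0.0], [0.002, -0.0, -1.0]]
contact_force: [-2.5, -0.9, 1.2]
finger_gap: -0.0001
grip_force: 0.8
```

```bash
cat >> h.py <<'E'
def capangle(C,which,zc=.115):
    """pointer angle (deg, mod 180) from the coloured cap's long axis in the wrist picture"""
    from workcell import grab_frame
    c=get_calibration('wrist');hsv=cv2.cvtColor(grab_frame('wrist'),cv2.COLOR_BGR2HSV)
    k=cv2.inRange(hsv,(100,110,50),(125,255,255)) if which=='blue' else cv2.inRange(hsv,(6,150,90),(18,255,255))
    ctr=proj(c,np.r_[C,zc]);N,l,st,ce=cv2.connectedComponentsWithStats(k)
    i=min((i for i in range(1,N) if st[i,4]>25),key=lambda i:np.hypot(*(ce[i]-ctr)))
    ys,xs=np.nonzero(l==i);P=np.array([onplane(c,q,zc)[:2] for q in zip(xs,ys)],np.float32)
    (m,wh,_)=r=cv2.minAreaRect(P);bx=cv2.boxPoints(r);e=max((bx[1]-bx[0],bx[2]-bx[1]),key=np.linalg.norm)
    return st[i,4],ce[i].round(),ctr.round(),np.round(wh,4),float((YAW+90-np.degrees(np.arctan2(e[1],e[0])))%180)
E
python3 - <<'E'
from h import *
print(now(),capangle(CB,'blue'))
E
```

```text
(array([0.61279727, 0.09366041, 0.07374963]), np.float64(181.8428440707581)) (np.int32(397), array([194., 289.]), array([198., 300.]), array([0.0192, 0.007 ]), 15.633018493652344)
```

Contact at about 2.5 N, with the pointer at about 15°. I'll continue the sweep.

carry_out --plan '[[[-0.24, 0.12, 0, 0, 0, 0.092, 1], [-0.5, 0.21, 0, 0, 0, 0.183, 1], [-0.76, 0.28, 0, 0, 0, 0.275, 1], [-1.02, 0.33, 0, 0, 0, 0.367, 1], [-1.29, 0.35, 0, 0, 0, 0.458, 1]]]'

```text
time: 7.95
eef_pos: [0.6254, 0.0985, 0.0737]
eef_rot: [[-0.912, 0.411, -0.003], [0.411, 0.912, 0.001], [0.003, -0.001, -1.0]]
contact_force: [-3.3, -0.4, 2.3]
finger_gap: -0.0003
grip_force: 1.6
```

carry_out --plan '[[[-0.24, 0.12, 0, 0, 0, 0.092, 1], [-0.5, 0.21, 0, 0, 0, 0.183, 1], [-0.76, 0.28, 0, 0, 0, 0.275, 1], [-1.02, 0.33, 0, 0, 0, 0.367, 1], [-1.29, 0.35, 0, 0, 0, 0.458, 1]]]'

```text
time: 8.45
eef_pos: [0.6391, 0.0969, 0.0738]
eef_rot: [[-0.636, 0.772, -0.002], [0.772, 0.636, 0.001], [0.002, -0.001, -1.0]]
contact_force: [-3.4, 1.1, 1.3]
finger_gap: -0.0
grip_force: 1.5
```

```bash
python3 - <<'E'
from h import *
print(now(),finger(CB,60.75,-1,.074,h=.014),capangle(CB,'blue'))
E
```

```text
(array([0.63911742, 0.09687699, 0.07375407]), np.float64(129.50781983179962)) (array([0.64006164, 0.09607956, 0.074     ]), 129.7) (np.int32(317), array([194., 290.]), array([196., 300.]), array([0.0197, 0.0061]), 65.78630065917969)
```

carry_out --plan '[[[-0.24, 0.12, 0, 0, 0, 0.092, 1], [-0.5, 0.21, 0, 0, 0, 0.183, 1], [-0.76, 0.28, 0, 0, 0, 0.275, 1], [-1.02, 0.33, 0, 0, 0, 0.367, 1], [-1.29, 0.35, 0, 0, 0, 0.458, 1]]]'

```text
time: 9.0
eef_pos: [0.6508, 0.0889, 0.0739]
eef_rot: [[-0.231, 0.973, 0.0], [0.973, 0.231, 0.001], [0.001, 0.0, -1.0]]
contact_force: [-1.3, 1.4, 0.7]
finger_gap: 0.0005
grip_force: 1.0
```

```bash
python3 - <<'E'
from h import *
s=now();print(s,finger(CB,87,-1,.074,h=.014),capangle(CB,'blue'))
rows(s,[finger(CB,f,-1,.074,h=.014) for f in np.linspace(87,105,6)[1:]])
E
```

```text
(array([0.65082077, 0.08890348, 0.07385846]), np.float64(103.33889278285886)) (array([0.65103055, 0.08836354, 0.074     ]), 103.45) (np.int32(345), array([193., 290.]), array([196., 300.]), array([0.02  , 0.0065]), 93.09439086914062)
[[-0.22, 0.09, -0.01, 0, 0, 0.061, 1], [-0.39, 0.16, -0.01, 0, 0, 0.124, 1], [-0.57, 0.23, -0.01, 0, 0, 0.187, 1], [-0.75, 0.28, -0.01, 0, 0, 0.249, 1], [-0.93, 0.32, -0.01, 0, 0, 0.312, 1]]
```

carry_out --plan '[[[-0.2, 0.09, 0, 0, 0, 0.061, 1], [-0.39, 0.16, 0, 0, 0, 0.124, 1], [-0.57, 0.23, 0, 0, 0, 0.187, 1], [-0.75, 0.28, 0, 0, 0, 0.249, 1], [-0.93, 0.32, 0, 0, 0, 0.312, 1]]]'

```text
time: 9.55
eef_pos: [0.6562, 0.0803, 0.0739]
eef_rot: [[0.077, 0.997, 0.001], [0.997, -0.077, 0.0], [0.0, 0.001, -1.0]]
contact_force: [0.6, -0.9, -0.3]
finger_gap: 0.0003
grip_force: 0.0
```

```bash
python3 - <<'E'
from h import *
s=now();print(s,capangle(CB,'blue'))
E
```

```text
(array([0.65617735, 0.08030292, 0.07385824]), np.float64(85.61193133212943)) (np.int32(429), array([191., 288.]), array([195., 298.]), array([0.0071, 0.0197]), 117.46134948730469)
```

Blue snapped to step 4 with no remaining contact force. I'll back off, lift and go to orange.

carry_out --plan '[[[0.5, 0, 0, 0, 0, 0, 1], [1, 0, -0.5, 0, 0, 0, 1], [1, 0, -3, 0, 0, 0, 1], [1, 0, -6, 0, 0, 0, 1], [1, 0, -7.5, 0, 0, 0, 1]]]'

```text
time: 10.1
eef_pos: [0.6582, 0.0906, 0.1519]
eef_rot: [[0.076, 0.997, 0.004], [0.997, -0.076, 0.001], [0.001, 0.004, -1.0]]
contact_force: [-0.7, -0.9, 0.2]
finger_gap: 0.0003
grip_force: 0.0
```

```bash
python3 - <<'E'
from h import *
s=now();print(s,capangle(CB,'blue'),capangle(CO,'orange'))
s=now()
a=finger(CO,170,1,.145,h=.017);b=finger(CO,170,1,.074,h=.017);print(a)
rows(s,lerp(s,a,8)+[a]*2+lerp(a,b,4)+[b]+[finger(CO,f,1,.074) for f in np.linspace(170,90,16)[1:]])
E
```

```text
Traceback (most recent call last):
  File "h.py", line 34, in capangle
    i=min((i for i in range(1,N) if st[i,4]>25),key=lambda i:np.hypot(*(ce[i]-ctr)))
ValueError: min() iterable argument is empty
```

```bash
python3 - <<'E'
from h import *
s=now();print(s)
a=finger(CO,170,1,.145,h=.017);b=finger(CO,170,1,.074,h=.017);print(a)
rows(s,lerp(s,a,8)+[a]*2+lerp(a,b,4)+[b]+[finger(CO,f,1,.074) for f in np.linspace(170,90,16)[1:]])
print(capangle(CB,'blue'))
E
```

```text
(array([0.6586389 , 0.09040492, 0.15173424]), np.float64(85.56627081306054))
(array([ 0.65295552, -0.12900104,  0.145     ]), 20.44999999999999)
[[-2.74, 0.14, 0.08, 0, 0, 0.142, 1], [-5.48, 0.28, 0.17, 0, 0, 0.284, 1], [-8.22, 0.42, 0.25, 0, 0, 0.426, 1], [-10.96, 0.56, 0.34, 0, 0, 0.568, 1], [-13.7, 0.71, 0.42, 0, 0, 0.71, 1]]
[[-1.99, 1.89, 0.08, 0, 0, 0.142, 1], [-3.97, 3.79, 0.17, 0, 0, 0.284, 1], [-5.96, 5.68, 0.25, 0, 0, 0.426, 1], [-5.96, 5.68, 0.25, 0, 0, 0.426, 1], [-5.96, 5.68, 0.25, 0, 0, 0.426, 1]]
[[0.0, 0.0, 1.77, 0, 0, 0.0, 1], [0.0, 0.0, 3.55, 0, 0, 0.0, 1], [0.0, 0.0, 5.32, 0, 0, 0.0, 1], [0.0, 0.0, 7.1, 0, 0, 0.0, 1], [0.0, 0.0, 7.1, 0, 0, 0.0, 1]]
[[0.25, 0.15, 0.0, 0, 0, -0.093, 1], [0.51, 0.27, 0.0, 0, 0, -0.186, 1], [0.78, 0.37, 0.0, 0, 0, -0.279, 1], [1.06, 0.44, 0.0, 0, 0, -0.372, 1], [1.35, 0.49, 0.0, 0, 0, -0.465, 1]]
[[0.25, 0.15, 0.0, 0, 0, -0.093, 1], [0.51, 0.27, 0.0, 0, 0, -0.186, 1], [0.78, 0.37, 0.0, 0, 0, -0.279, 1], [1.06, 0.44, 0.0, 0, 0, -0.372, 1], [1.35, 0.49, 0.0, 0, 0, -0.465, 1]]
[[0.25, 0.15, 0.0, 0, 0, -0.093, 1], [0.51, 0.27, 0.0, 0, 0, -0.186, 1], [0.78, 0.37, 0.0, 0, 0, -0.279, 1], [1.06, 0.44, 0.0, 0, 0, -0.372, 1], [1.35, 0.49, 0.0, 0, 0, -0.465, 1]]
(np.int32(447), array([213., 239.]), array([213., 242.]), array([0.0086, 0.0259]), 120.45280456542969)
```

carry_out --plan '[[[-2.74, 0.14, 0, 0, 0, 0.142, 1], [-5.48, 0.28, 0, 0, 0, 0.284, 1], [-8.2, 0.42, 0, 0, 0, 0.426, 1], [-10.96, 0.56, 0, 0, 0, 0.568, 1], [-13.7, 0.71, 0, 0, 0, 0.71, 1]]]'

```text
time: 10.75
eef_pos: [0.6519, -0.0479, 0.1468]
eef_rot: [[0.713, 0.701, -0.003], [0.701, -0.713, 0.0], [-0.002, -0.002, -1.0]]
contact_force: [-0.1, -0.3, -0.4]
finger_gap: -0.0
grip_force: 0.0
```

carry_out --plan '[[[-2, 1.89, 0, 0, 0, 0.142, 1], [-4, 3.79, 0, 0, 0, 0.284, 1], [-5.4, 5.2, 0, 0, 0, 0.39, 1], [-5.96, 5.68, 0, 0, 0, 0.426, 1], [-5.96, 5.68, 0, 0, 0, 0.426, 1]]]'

```text
time: 11.25
eef_pos: [0.6498, -0.1305, 0.1475]
eef_rot: [[0.938, 0.348, -0.002], [0.348, -0.938, -0.0], [-0.002, -0.0, -1.0]]
contact_force: [-0.5, -0.6, -0.3]
finger_gap: 0.0002
grip_force: 0.0
```

```bash
python3 - <<'E'
from h import *
try: print(capangle(CO,'orange'))
except Exception as e: print(e)
s=now();b=finger(CO,170,1,.074);print(s)
rows(s,lerp(s,b,5))
E
```

```text
(np.int32(537), array([214., 179.]), array([214., 180.]), array([0.0082, 0.0262]), 149.9893035888672)
(array([ 0.65033415, -0.12881082,  0.1476557 ]), np.float64(20.491493377280733))
[[0.05, 0.02, 1.47, 0, 0, 0.0, 1], [0.1, 0.04, 2.95, 0, 0, 0.0, 1], [0.14, 0.07, 4.42, 0, 0, 0.0, 1], [0.19, 0.09, 5.89, 0, 0, 0.001, 1], [0.24, 0.11, 7.37, 0, 0, 0.001, 1]]
```

Orange is confirmed at step 5 (150.0°). I'll descend.

carry_out --plan '[[[0, 0, 2, 0, 0, 0, 1], [0, 0, 4, 0, 0, 0, 1], [0, 0, 5.2, 0, 0, 0, 1], [0, 0, 5.9, 0, 0, 0, 1], [0, 0, 6.3, 0, 0, 0, 1]]]'

```text
time: 11.8
eef_pos: [0.6509, -0.1285, 0.0853]
eef_rot: [[0.937, 0.35, -0.0], [0.35, -0.937, 0.0], [-0.0, -0.001, -1.0]]
contact_force: [-0.2, 0.0, -0.0]
finger_gap: 0.0
grip_force: 0.0
```

carry_out --plan '[[[0, 0, 0.3, 0, 0, 0, 1], [0, 0, 0.6, 0, 0, 0, 1], [0, 0, 0.9, 0, 0, 0, 1], [0, 0, 1, 0, 0, 0, 1], [0, 0, 1, 0, 0, 0, 1]]]'

```text
time: 12.3
eef_pos: [0.6508, -0.1296, 0.0759]
eef_rot: [[0.937, 0.348, 0.0], [0.348, -0.937, 0.0], [0.0, -0.0, -1.0]]
contact_force: [0.3, 0.0, 0.0]
finger_gap: -0.0004
grip_force: 0.0
```

```bash
python3 - <<'E'
from h import *
s=now();print(s,finger(CO,170,1,.074))
rows(s,[finger(CO,f,1,.074) for f in np.linspace(170,90,16)[1:]])
E
```

```text
(array([ 0.65082259, -0.12957895,  0.07585602]), np.float64(20.381955002471198)) (array([ 0.65295552, -0.12900104,  0.074     ]), 20.44999999999999)
[[0.47, 0.17, 0.19, 0, 0, -0.094, 1], [0.73, 0.29, 0.19, 0, 0, -0.187, 1], [1.0, 0.39, 0.19, 0, 0, -0.28, 1], [1.28, 0.46, 0.19, 0, 0, -0.374, 1], [1.57, 0.5, 0.19, 0, 0, -0.467, 1]]
[[0.25, 0.15, 0.0, 0, 0, -0.093, 1], [0.51, 0.27, 0.0, 0, 0, -0.186, 1], [0.78, 0.37, 0.0, 0, 0, -0.279, 1], [1.06, 0.44, 0.0, 0, 0, -0.372, 1], [1.35, 0.49, 0.0, 0, 0, -0.465, 1]]
[[0.25, 0.15, 0.0, 0, 0, -0.093, 1], [0.51, 0.27, 0.0, 0, 0, -0.186, 1], [0.78, 0.37, 0.0, 0, 0, -0.279, 1], [1.06, 0.44, 0.0, 0, 0, -0.372, 1], [1.35, 0.49, 0.0, 0, 0, -0.465, 1]]
```

carry_out --plan '[[[0.37, 0.16, 0.1, 0, 0, -0.094, 1], [0.7, 0.29, 0.1, 0, 0, -0.187, 1], [1.0, 0.39, 0.1, 0, 0, -0.28, 1], [1.28, 0.46, 0.1, 0, 0, -0.374, 1], [1.57, 0.5, 0.1, 0, 0, -0.467, 1]]]'

```text
time: 12.8
eef_pos: [0.6665, -0.1295, 0.075]
eef_rot: [[0.678, 0.735, -0.002], [0.735, -0.678, -0.0], [-0.001, -0.001, -1.0]]
contact_force: [-2.9, -0.4, 0.6]
finger_gap: -0.0005
grip_force: 1.1
```

carry_out --plan '[[[0.25, 0.15, 0, 0, 0, -0.093, 1], [0.51, 0.27, 0, 0, 0, -0.186, 1], [0.78, 0.37, 0, 0, 0, -0.279, 1], [1.06, 0.44, 0, 0, 0, -0.372, 1], [1.35, 0.49, 0, 0, 0, -0.465, 1]]]'

```text
time: 13.3
eef_pos: [0.6799, -0.1229, 0.0751]
eef_rot: [[0.276, 0.961, -0.0], [0.961, -0.276, -0.001], [-0.001, -0.0, -1.0]]
contact_force: [-1.6, -1.5, 1.0]
finger_gap: -0.0002
grip_force: 0.8
```

```bash
python3 - <<'E'
from h import *
s=now();print(s,finger(CO,116.7,1,.074),capangle(CO,'orange'))
E
```

```text
(array([ 0.67987772, -0.12289706,  0.07505358]), np.float64(73.98221921883116)) (array([ 0.6800042, -0.1222964,  0.074    ]), 73.75) (np.int32(1116), array([193., 228.]), array([192., 232.]), array([0.0077, 0.0259]), 116.53074645996094)
```

carry_out --plan '[[[0.25, 0.15, 0, 0, 0, -0.093, 1], [0.51, 0.27, 0, 0, 0, -0.186, 1], [0.78, 0.37, 0, 0, 0, -0.279, 1], [1.06, 0.44, 0, 0, 0, -0.372, 1], [1.35, 0.49, 0, 0, 0, -0.465, 1]]]'

```text
time: 13.85
eef_pos: [0.6886, -0.1107, 0.075]
eef_rot: [[-0.183, 0.983, 0.0], [0.983, 0.183, -0.0], [-0.0, 0.0, -1.0]]
contact_force: [0.3, -0.7, -0.3]
finger_gap: -0.0003
grip_force: 0.6
```

```bash
python3 - <<'E'
from h import *
s=now();print(s,finger(CO,90,1,.075),capangle(CO,'orange'))
rows(s,[finger(CO,f,1,.075) for f in np.linspace(90,68,6)[1:]])
E
```

```text
(array([ 0.6886448 , -0.11072461,  0.07500034]), np.float64(100.52562007474883)) (array([ 0.68845217, -0.11070222,  0.075     ]), 100.45) (np.int32(1096), array([192., 228.]), array([192., 233.]), array([0.0255, 0.0077]), 89.99653625488281)
[[0.21, 0.1, 0.0, 0, 0, -0.075, 1], [0.42, 0.21, 0.0, 0, 0, -0.152, 1], [0.64, 0.3, 0.0, 0, 0, -0.229, 1], [0.87, 0.37, 0.0, 0, 0, -0.306, 1], [1.1, 0.43, 0.0, 0, 0, -0.383, 1]]
```

carry_out --plan '[[[0.21, 0.1, 0, 0, 0, -0.075, 1], [0.42, 0.21, 0, 0, 0, -0.152, 1], [0.64, 0.3, 0, 0, 0, -0.229, 1], [0.87, 0.37, 0, 0, 0, -0.306, 1], [1.1, 0.43, 0, 0, 0, -0.383, 1]]]'

```text
time: 14.4
eef_pos: [0.6909, -0.0994, 0.075]
eef_rot: [[-0.535, 0.845, 0.001], [0.845, 0.535, -0.0], [-0.0, 0.0, -1.0]]
contact_force: [-0.4, 0.5, 0.2]
finger_gap: 0.0001
grip_force: 0.0
```

```bash
python3 - <<'E'
from h import *
print(now(),capangle(CO,'orange'))
E
```

```text
(array([ 0.69090379, -0.09939741,  0.07503214]), np.float64(122.3378638609592)) (np.int32(1069), array([193., 227.]), array([192., 232.]), array([0.0254, 0.0079]), 65.81315612792969)
```

carry_out --plan '[[[-0.5, 0, 0, 0, 0, 0, 1], [-1, 0, -0.5, 0, 0, 0, 1], [-1, 0, -3, 0, 0, 0, 1], [-1, 0, -6, 0, 0, 0, 1], [-1, 0, -7.5, 0, 0, 0, 1]]]'

```text
time: 14.95
eef_pos: [0.6975, -0.1089, 0.1531]
eef_rot: [[-0.533, 0.846, 0.004], [0.846, 0.533, -0.001], [-0.003, 0.003, -1.0]]
contact_force: [0.0, 0.4, 0.7]
finger_gap: 0.0
grip_force: 0.0
```

```bash
python3 - <<'E'
from h import *
try: print(capangle(CO,'orange'))
except Exception as e: print(e)
s=now();a=(np.array([.552,-.0935,.145]),100.);print(s)
rows(s,lerp(s,a,4)+[a])
E
```

```text
(np.int32(531), array([213., 162.]), array([212., 163.]), array([0.0261, 0.0084]), 60.03066635131836)
(array([ 0.69851056, -0.10894659,  0.15516365]), np.float64(122.2474070238132))
[[2.28, -2.89, 0.25, 0, 0, 0.097, 1], [4.56, -5.78, 0.51, 0, 0, 0.194, 1], [6.84, -8.68, 0.76, 0, 0, 0.291, 1], [9.12, -11.57, 1.02, 0, 0, 0.388, 1], [9.12, -11.57, 1.02, 0, 0, 0.388, 1]]
```

Orange is at 60.0° (step 2). Next is the start button.

carry_out --plan '[[[2.3, -2.9, 0, 0, 0, 0.1, 1], [4.6, -5.8, 0, 0, 0, 0.2, 1], [6.8, -8.7, 0, 0, 0, 0.29, 1], [8.3, -10.6, 0, 0, 0, 0.36, 1], [9.1, -11.6, 0, 0, 0, 0.39, 1]]]'

```text
time: 15.5
eef_pos: [0.5469, -0.0927, 0.149]
eef_rot: [[-0.17, 0.985, -0.002], [0.985, 0.17, 0.001], [0.002, -0.001, -1.0]]
contact_force: [-0.2, 0.8, -0.0]
finger_gap: 0.0003
grip_force: 0.0
```

carry_out --plan '[[[0, 0, 0, 0, 0, 0, 1], [0, 0, 0, 0, 0, 0, 1], [0, 0, 0.5, 0, 0, 0, 1], [0, 0, 1, 0, 0, 0, 1], [0, 0, 1, 0, 0, 0, 1]]]'

```text
time: 16.0
eef_pos: [0.5491, -0.0928, 0.1385]
eef_rot: [[-0.174, 0.985, -0.002], [0.985, 0.174, -0.001], [-0.0, -0.002, -1.0]]
contact_force: [-0.4, 0.4, 0.1]
finger_gap: -0.0001
grip_force: 0.0
```

```bash
python3 - <<'E'
from h import *
from workcell import grab_frame
c=get_calibration('wrist');hsv=cv2.cvtColor(grab_frame('wrist'),cv2.COLOR_BGR2HSV)
for nm,k in(('g',cv2.inRange(hsv,(60,100,50),(90,255,255))),('b',cv2.inRange(hsv,(100,110,50),(125,255,255)))):
    N,l,st,ce=cv2.connectedComponentsWithStats(k)
    for i in range(1,N):
        if st[i,4]>100: print(nm,st[i],ce[i],onplane(c,ce[i],.09))
s=now();a=(np.array([.552,-.0935,.08]),s[1]);print(s)
rows(s,lerp(s,a,5))
t=get_calibration('scene');im=cv2.cvtColor(cv2.imread('pics/scene0.png'),cv2.COLOR_BGR2HSV)
k=cv2.inRange(im,(60,100,50),(90,255,255));N,l,st,ce=cv2.connectedComponentsWithStats(k)
q=[ce[i] for i in range(1,N) if st[i,4]>40][0];print(q,[(z,onplane(t,q,z).round(4)) for z in(.085,.09,.095)])
E
```

```text
g [241 188  36  21 552] [259.67391304 198.51086957] [ 0.55181351 -0.08987778  0.09      ]
b [341   0  14  54 530] [347.46603774  26.18867925] [0.58345452 0.02360381 0.09      ]
(array([ 0.5492013 , -0.09285555,  0.13889752]), np.float64(100.01831711949137))
[[-0.02, 0.05, 1.18, 0, 0, 0.0, 1], [-0.04, 0.11, 2.36, 0, 0, 0.0, 1], [-0.07, 0.16, 3.53, 0, 0, 0.0, 1], [-0.09, 0.21, 4.71, 0, 0, 0.0, 1], [-0.11, 0.26, 5.89, 0, 0, 0.0, 1]]Traceback (most recent call last):
  File "<stdin>", line 12, in <module>
IndexError: list index out of range
```

carry_out --plan '[[[0, 0.1, 2, 0, 0, 0, 1], [0, 0.2, 4, 0, 0, 0, 1], [0, 0.2, 5.2, 0, 0, 0, 1], [0, 0.2, 5.8, 0, 0, 0, 1], [0, 0.2, 6.1, 0, 0, 0, 1]]]'

```text
time: 16.55
eef_pos: [0.5513, -0.0925, 0.0785]
eef_rot: [[-0.174, 0.985, -0.0], [0.985, 0.174, -0.0], [-0.0, -0.0, -1.0]]
contact_force: [0.8, -0.3, 0.7]
finger_gap: 0.0003
grip_force: 0.0
```

carry_out --plan '[[[0, 0, 0.15, 0, 0, 0, 1], [0, 0, 0.3, 0, 0, 0, 1], [0, 0, 0.45, 0, 0, 0, 1], [0, 0, 0.6, 0, 0, 0, 1], [0, 0, 0.7, 0, 0, 0, 1]]]'

```text
time: 17.05
eef_pos: [0.5515, -0.0923, 0.0719]
eef_rot: [[-0.174, 0.985, 0.0], [0.985, 0.174, 0.0], [0.0, 0.0, -1.0]]
contact_force: [0.2, -0.2, 1.0]
finger_gap: -0.0001
grip_force: 0.0
```

carry_out --plan '[[[0, 0, 0.1, 0, 0, 0, 1], [0, 0, 0.2, 0, 0, 0, 1], [0, 0, 0.3, 0, 0, 0, 1], [0, 0, 0.3, 0, 0, 0, 1], [0, 0, 0.3, 0, 0, 0, 1]]]'

```text
time: 17.55
eef_pos: [0.5514, -0.0923, 0.0688]
eef_rot: [[-0.174, 0.985, 0.0], [0.985, 0.174, 0.0], [0.0, 0.0, -1.0]]
contact_force: [0.5, 0.2, 0.5]
finger_gap: -0.0001
grip_force: 0.0
```

carry_out --plan '[[[0, 0, 0.1, 0, 0, 0, 1], [0, 0, 0.2, 0, 0, 0, 1], [0, 0, 0.2, 0, 0, 0, 1], [0, 0, 0.2, 0, 0, 0, 1], [0, 0, 0.2, 0, 0, 0, 1]]]'

```text
time: 18.05
eef_pos: [0.5515, -0.0924, 0.067]
eef_rot: [[-0.174, 0.985, 0.0], [0.985, 0.174, 0.0], [0.0, 0.0, -1.0]]
contact_force: [-0.4, 0.1, 1.5]
finger_gap: -0.0003
grip_force: 0.9
```

carry_out --plan '[[[0, 0, 0.1, 0, 0, 0, 1], [0, 0, 0.2, 0, 0, 0, 1], [0, 0, 0.3, 0, 0, 0, 1], [0, 0, 0.3, 0, 0, 0, 1], [0, 0, 0.3, 0, 0, 0, 1]]]'

```text
time: 18.55
eef_pos: [0.5515, -0.0924, 0.0639]
eef_rot: [[-0.174, 0.985, 0.0], [0.985, 0.174, 0.0], [-0.0, 0.0, -1.0]]
contact_force: [-0.3, -0.2, 2.8]
finger_gap: 0.0001
grip_force: 1.6
```

carry_out --plan '[[[0, 0, 0.05, 0, 0, 0, 1], [0, 0, 0.1, 0, 0, 0, 1], [0, 0, 0.15, 0, 0, 0, 1], [0, 0, 0.15, 0, 0, 0, 1], [0, 0, 0.15, 0, 0, 0, 1]]]'

```text
time: 19.05
eef_pos: [0.5515, -0.0924, 0.0626]
eef_rot: [[-0.174, 0.985, 0.0], [0.985, 0.174, 0.0], [0.0, 0.0, -1.0]]
contact_force: [-2.0, -0.4, 5.4]
finger_gap: 0.0004
grip_force: 2.6
```

carry_out --plan '[[[0, 0, 0.05, 0, 0, 0, 1], [0, 0, 0.08, 0, 0, 0, 1], [0, 0, 0.1, 0, 0, 0, 1], [0, 0, 0.1, 0, 0, 0, 1], [0, 0, 0.1, 0, 0, 0, 1]]]'

```text
time: 19.55
eef_pos: [0.5516, -0.0923, 0.0625]
eef_rot: [[-0.174, 0.985, 0.0], [0.985, 0.174, 0.001], [0.001, 0.0, -1.0]]
contact_force: [-4.3, 0.3, 10.5]
finger_gap: 0.0001
grip_force: 5.6
```

Bottomed out: the force jumped to 10.5 N while the TCP stayed put. I'll release and lift clear.

carry_out --plan '[[[0, 0, -0.5, 0, 0, 0, 1], [0, 0, -1.5, 0, 0, 0, 1], [0, 0, -4, 0, 0, 0, 1], [0, 0, -8, 0, 0, 0, 1], [0, 0, -12, 0, 0, 0, 1]]]'

```text
time: 20.05
eef_pos: [0.5505, -0.0923, 0.1821]
eef_rot: [[-0.174, 0.985, -0.002], [0.985, 0.174, -0.0], [0.0, -0.002, -1.0]]
contact_force: [1.3, 0.6, 0.2]
finger_gap: 0.0001
grip_force: 0.0
```

carry_out --plan '[[[1.5, 0, -4, 0, 0, 0, 1], [1.5, 0, -8, 0, 0, 0, 1], [1.5, 0, -12, 0, 0, 0, 1], [1.5, 0, -12, 0, 0, 0, 1], [1.5, 0, -12, 0, 0, 0, 1]]]'

```text
time: 20.55
eef_pos: [0.549, -0.0777, 0.302]
eef_rot: [[-0.174, 0.985, 0.002], [0.985, 0.174, 0.0], [-0.0, 0.002, -1.0]]
contact_force: [0.1, 0.1, -0.8]
finger_gap: 0.0003
grip_force: 0.0
```

```bash
python3 - <<'E'
from h import *
from workcell import manip,grab_frame
s=manip.get_state();print(s['time'],s['eef_pos'],s['contact_force'])
cv2.imwrite('pics/end.png',grab_frame('wrist'))
for C,n in((CB,'blue'),(CO,'orange')):
    try: print(capangle(C,n))
    except Exception as e: print(e)
E
```

```text
20.55 [ 0.54901244 -0.07767933  0.30203338] [ 0.08107516  0.12686506 -0.76128794]
(np.int32(281), array([364.,  26.]), array([366.,  25.]), array([0.0089, 0.0264]), 120.18894958496094)
(np.int32(172), array([351., 194.]), array([352., 196.]), array([0.0259, 0.0085]), 61.41988754272461)
```

View pics/end.png

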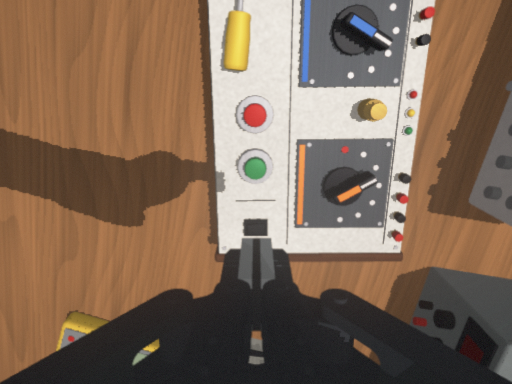

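The final view shows blue at step 4 (tip at (388,43)) and orange at step 2 (tip at (374,180)). The green button at (255,167) is out, and the weight and screwdriver are where they were.

```bash
python3 -c "
from workcell import workorder
print(workorder.close_job())"
```

```text
the job is handed in; nothing more can be done
None
```

The job is handed in at about 21 s of the 54 s limit: blue stands at step 4 and orange at step 2 by the last camera check, and the start button was then pushed fully in and released; `close_job()` gave no verdict.

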